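Put the microscope objective away in its case

TASK

Put the objective with the blue ring away: open the hinged blue case by its orange lip, lower the objective upright into the round seat inside without dropping it, then shut the lid fully. Leave the objectives with the yellow and the red ring standing where they are.

Things in the scene. Friction and masses are not known exactly. Their poses are not given: they have to be found in the camera images.
- case_lid (a joint): hinge of the case's blue lid, rad: 0 = shut, grows as the lid swings up and away about the case's far rim, 1.57 = lid upright, stop at 1.9. Stiff hinge: the lid stays where it is left; about 1.5 N at the lip moves it. It may start slightly ajar. The lid is a hollow shell 130 x 150 mm, 50 mm deep, walls 5 mm.
- case_lip (a point): grip point on the lid's orange lip, a stiff tab 45 mm long (out from the lid's front face), 26 mm wide, 12 mm thick, that turns with the lid. The point is mid-width, mid-thickness, 32 mm out from the face. Axes: -x out along the lip, y its width (parallel to the hinge), z up when shut. The hinge axis lies 162 mm along its +x and 20 mm along its -z. Shut, it is 46.5 mm above the bench.
- case_seat (a point): centre of the round seat's floor in the case, 5 mm above the bench, under the lid: a hole 56 mm wide in a black insert 6 mm thick. The grey case base, fixed to the bench, is 130 mm (x) by 150 mm (y), walls 5 mm thick, 26 mm high. Axes: x towards the hinge (away from the lip), y along the hinge, z up. The hinge axis lies 65 mm along +x and 21.5 mm above this point.
- objective_blue_center (a point): a microscope objective, 34 mm in diameter and 58 mm tall, about 160 g, loose, upright on the bench: straight silver barrel from its flat foot up to 42 mm, then a nose tapering to 18 mm; a blue ring round its upper barrel and shoulder. The point is its centre, 29 mm above its foot; z is up its axis. This is the one to put in the case.
- objective_yellow_center (a point): a microscope objective, 34 mm in diameter and 58 mm tall, about 160 g, loose, upright on the bench: straight silver barrel from its flat foot up to 42 mm, then a nose tapering to 18 mm; a yellow ring round its upper barrel and shoulder. The point is its centre, 29 mm above its foot; z is up its axis. Not to be moved.
- objective_red_center (a point): a microscope objective, 34 mm in diameter and 58 mm tall, about 160 g, loose, upright on the bench: straight silver barrel from its flat foot up to 42 mm, then a nose tapering to 18 mm; a red ring round its upper barrel and shoulder. The point is its centre, 29 mm above its foot; z is up its axis. Not to be moved.
Not all that is in view belongs to the job. Leave any pink look-alike of the part that bears case_lid alone.

How it is judged:
On the way, in this order (a step that is already met when the one before it is completed fails the run):
1. the lid is opened wide (more than 1 rad) (value of joint case_lid above 1 rad), for 0.2 s.
2. the blue-ringed objective stands upright in the seat (horizontal distance between objective_blue_center and case_seat below 0.015 m and z of objective_blue_center in the frame of case_seat between 0.023 and 0.035 m and angle between objective_blue_center's own z axis and vertical below 0.17 rad), for 0.2 s.
At the end, for the whole second after the job is handed in: The objective with the blue ring stands at rest in the seat of the case, within 15 mm of its centre, with its foot within 6 mm of the seat floor and its axis within 0.17 rad of upright, and the lid is shut to less than 0.1 rad (all of step 2 and value of joint case_lid below 0.1 rad and linear speed of objective_blue below 0.02 m/s); the robot touches nothing.
It fails at once if an objective with a yellow or red ring is moved more than 25 mm or tipped over (distance of any of objective_yellow_center, objective_red_center from where it was at the start of the episode above 0.025 m or angle between any of objective_yellow_center, objective_red_center's own z axis and vertical above 0.35 rad).
It fails at once if the blue-ringed objective is dropped (falls freely at more than 0.6 m/s, about 20 mm) (linear speed of objective_blue above 0.6 m/s and contact force between the fingers and objective_blue below 0.05 N).
It also fails if it takes over 69 s, if anything falls off the work surface, if the arm or the gripper's body presses on something with over 40 N, if the wrist force passes 120 N, or if a joint passes its speed limit or range.

ROBOT

A 7-joint arm with a two-finger parallel gripper is mounted at the origin on the work surface. World frame = base frame: x ahead of the robot, y to its left, z up, the work surface at z = 0. Lengths are in m, angles in rad, forces in N, time in s.
With the tool pointing down it reaches from about 0.425 to 0.875 m from the base axis. Payload 9.9 kg.
Tool frame: the origin (TCP) lies midway between the tips of the shut fingers; the grasp point (between the pads) lies 19 mm behind it; z points along the fingers, y is the direction in which the jaws open and shut (so a half turn about z gives the same grasp; the last joint's range is limited). The gripper opens to 85 mm and grips with 20 to 120 N. Pads are 22 mm wide; open, the fingers measure 114 mm over their backs; the gripper's body (76 mm by 85 mm) begins 54 mm behind the grasp point. The pads swing forward as they close: fully open they stand 13 mm farther back than shut.
Start: joints at [-1.283, 0.576, 0.025, 1.437, -0.015, 1.129, -0.057], TCP at [0.245, 0.629, 0.231] pointing down, gripper open.
Joint ranges: [-2.76, 2.76], [-0.34, 2.15], [-1.52, 1.57], [0.19, 2.46], [-1.09, 4.23], [0.17, 1.99], [-2.82, 2.82]. Speed limits (rad/s): [2.22, 2.22, 3.01, 3.01, 3.14, 3.14, 3.14].

INTERFACE

Orientations are given as a unit quaternion [x, y, z, w].
In Python, from station import robot, cams, job gives the robot as it stands. The module is installed in compiled form; this text tells all that it offers.
- The arm moves only by the shell command python3 -m pendant 'ROWS' [FORCE]. ROWS is JSON, a list of rows, each an object with "grip": the gripper's target within -1 to 1 (fully open at 1, half-way at 0, shut at -1); "slide": the shift along the tool's x, y, z in units of 3 cm (1.0 is 3 cm), a list of three; "rot": the turn, a rotation vector about the tool's x, y, z in units of 0.1 rad (1.0 is 0.1 rad), a list of three. A call has exactly 10 rows; each row shifts and turns the commanded pose from where the row before left it, along the tool's axes as they then stand; what a row does not reach is not made up. A row lasts 1/12 s, in which the tool goes at most 41.7 mm and 7.16 degrees, less where a joint would pass 70% of its speed; a pose out of reach is approached as far as the arm can. A call with a number of a shift or a turn outside -1 to 1 is refused whole. A call with a gripper value outside its range is refused whole. The fingers move at their own pace and stop on an object; FORCE is the grip in N (left out, the last holds). Time passes only in rows, so rows that do not move let the fingers close, or fill a call up. It gives the time, the measured TCP pose, the force and the opening at its end, in the units of the state.
- robot.get_state(): the state, without advancing time (a new reading comes with each control period).
- cams.snapshot(name): name is "scene" or "side" or "wrist"; returns a dict with "pixels" (480x640x3 uint8, red, green, blue), "z_map" (480x640 float32, m along the optical axis (not along the pixel's ray), 0 where there is no reading), "fx", "fy", "cx", "cy" (pixels), "T" (4x4, takes a point from camera to world coordinates). Camera axes: x right, y up, looking along -z (the intrinsics and any distortion apply to the point x, -y, -z); pixel columns grow to the right and rows downward; lengths in m; the calibration is good to about 2 mm. The wrist camera is an equidistant fisheye: a pixel r from the principal point sees the ray r / f radians off the axis. A picture is of the moment at which its call begins.
- job.sign_off(): hands the job in, once; it reports no verdict.
The state is a dict: "time_s": time; "q": joint angles; "qvel": joint speeds; "joint_efforts": joint torques, N m; "position": TCP position; "tcp_rot": TCP orientation; "ft_force": force on the tool from outside, world axes, zero at the start; "ft_torque": the same for the moment, N m; "finger_gap": finger opening in m.
Only numpy, scipy, OpenCV 4.12 (cv2) and the standard library are available. Lean on these libraries where they do the work, as an engineer would, in place of code of your own. Each camera call takes 0.05 s, during which the arm holds its last target.

## Working session

There is one attempt and no reset: what is moved stays moved. The work goes in short steps, Python scripts to look and compute and a shell command to move; the robot and the scene stay as the last step left them, time stands still between calls to the robot, and variables do not carry over. Pictures are saved under pics/ and viewed, and the job is handed in when it is done.

```bash
mkdir -p pics; cat > h.py <<'E'
import numpy as np, cv2
from station import robot, cams, job
def snap(n,f):
    d=cams.snapshot(n); cv2.imwrite('pics/'+f+'.png',d['pixels'][:,:,::-1]); np.savez(''+f+'.npz',**d); return d
E
python3 - <<'E'
from h import *
np.set_printoptions(precision=4,suppress=True)
for n in ('scene','side','wrist'):
    d=snap(n,n+'0'); print(n,d['fx'],d['fy'],d['cx'],d['cy']);print(d['T'])
s=robot.get_state(); print(s)
E
```

```text
scene 616.4216556363428 616.4216556363428 319.2358393718636 235.56844728222336
[[-0.6209 -0.4994  0.6042  1.2387]
 [ 0.7839 -0.3912  0.4822  0.5761]
 [-0.0045  0.773   0.6344  0.9146]
 [ 0.      0.      0.      1.    ]]
side 570.3772580973155 570.3772580973155 314.88573037510616 245.1612666296503
[[ 0.9002  0.284  -0.3302  0.104 ]
 [-0.4355  0.5755 -0.6922 -0.7565]
 [-0.0065  0.7669  0.6417  0.7115]
 [ 0.      0.      0.      1.    ]]
wrist 371.64829954431775 371.64829954431775 322.2259485608554 240.28093105255172
[[ 0.363  -0.8843 -0.2936  0.1694]
 [ 0.9318  0.3443  0.1151  0.6577]
 [-0.0007 -0.3154  0.949   0.3739]
 [ 0.      0.      0.      1.    ]]
{'time_s': 0.15, 'q': array([-1.2828,  0.5763,  0.0249,  1.4377, -0.015 ,  1.129 , -0.0565]), 'qvel': array([-0.0011, -0.002 , -0.0018, -0.0018,  0.0011, -0.0008,  0.0009]), 'joint_efforts': array([  0.0041, -76.6262,   2.2534, -28.618 ,   0.0156,   0.01  ,
        -0.    ]), 'position': array([0.2451, 0.6286, 0.2306]), 'tcp_rot': array([ 0.1848,  0.9828, -0.0006, -0.0001]), 'ft_force': array([-0.7845, -0.2169,  0.0249]), 'ft_torque': array([ 0.0362, -0.0461, -0.0124]), 'finger_gap': 0.08529584852301529}
```

View pics/scene0.png

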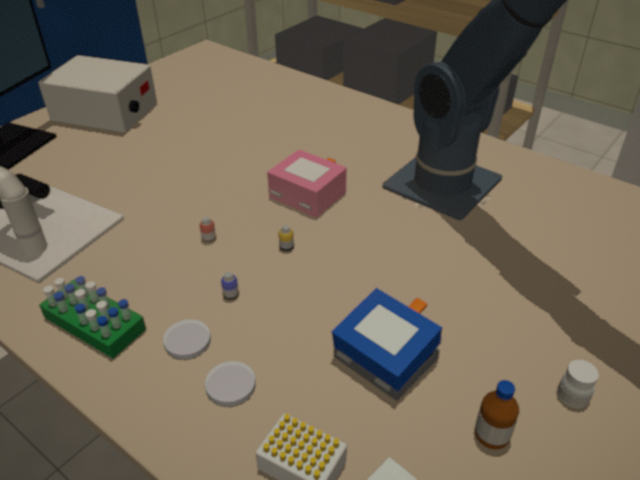

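View pics/side0.png

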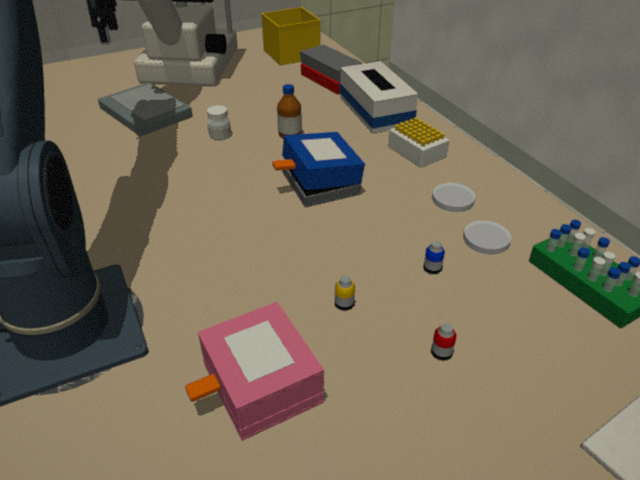

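View pics/wrist0.png

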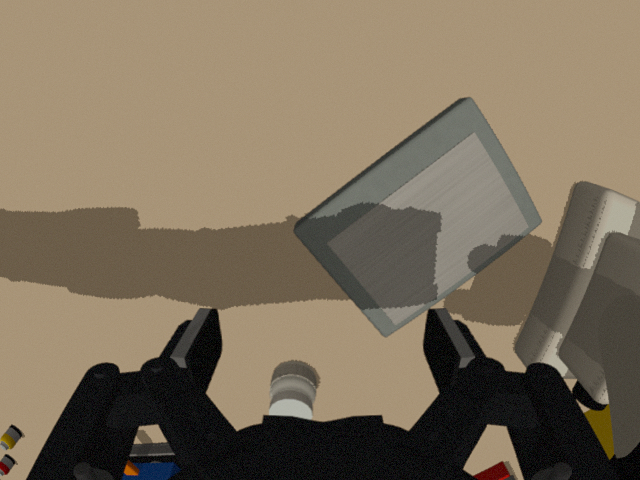

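The scene view shows the blue case at about (387,340) with its orange lip at (418,306). The blue objective is at (230,285), yellow at (286,238), red at (208,230), and the pink decoy at (307,183). In the side view the blue case is at (320,165) with its lip at (284,165), and the blue objective is at (433,257).

```bash
cat >> h.py <<'E'
def pts(d,mask):
    v,u=np.nonzero(mask&(d['z_map']>0)); z=d['z_map'][v,u]
    P=np.c_[(u-d['cx'])/d['fx']*z,-(v-d['cy'])/d['fy']*z,-z]
    return P@d['T'][:3,:3].T+d['T'][:3,3]
def ray(d,u,v,h):
    r=d['T'][:3,:3]@np.array([(u-d['cx'])/d['fx'],-(v-d['cy'])/d['fy'],-1]); o=d['T'][:3,3]
    return o+r*(h-o[2])/r[2]
def hsv(d): return cv2.cvtColor(d['pixels'],cv2.COLOR_RGB2HSV)
def box(m,u0,u1,v0,v1):
    k=np.zeros(m.shape,bool);k[v0:v1,u0:u1]=1;return m&k
E
python3 - <<'E'
from h import *
np.set_printoptions(precision=4,suppress=True)
B={'scene':dict(lip=(400,435,292,320),lid=(325,450,285,395),blue=(215,245,265,305),yel=(275,300,222,255),red=(195,220,212,245)),
'side':dict(lip=(265,300,150,180),lid=(270,370,125,205),blue=(420,450,238,275),yel=(330,360,270,312),red=(428,460,318,362))}
for n in B:
    d=dict(np.load(n+'0.npz')); H=hsv(d); h,s,v=H[...,0],H[...,1],H[...,2]
    C=dict(lip=(h<14)&(s>180)&(v>120),lid=(h>105)&(h<130)&(s>150),blue=(h>105)&(h<130)&(s>100),yel=(h>18)&(h<32)&(s>170),red=((h<6)|(h>174))&(s>140))
    for k,b in B[n].items():
        m=box(C[k],*b); P=pts(d,m); vv,uu=np.nonzero(m)
        print(n,k,m.sum(),'uv',uu.mean(),vv.mean(),'mean',P.mean(0),'lo',P.min(0),'hi',P.max(0))
        if k=='lid':
            w=box((s<60)&(v>150),*b)|m; P=pts(d,w); 
            zt=np.percentile(P[:,2],98)
            c=P[:,2]; 
            # fit plane of top via ransac-ish
            lab=pts(d,box((s<90)&(v>150),*b)); 
            c0=lab.mean(0); U,S,Vt=np.linalg.svd(lab-c0); nn=Vt[2]*np.sign(Vt[2][2]); print(' label n',nn,'c',c0, len(lab))
            on=P[np.abs((P-c0)@nn)<.004]; r=cv2.minAreaRect(on[:,:2].astype(np.float32)*1000); print(' top rect',r,cv2.boxPoints(r))
        if k=='lip':
            r=cv2.minAreaRect(P[:,:2].astype(np.float32)*1000); print(' rect',r)
E
```

```text
scene lip 32 uv 418.84375 305.03125 mean [0.484  0.2139 0.0737] lo [0.4711 0.1993 0.0702] hi [0.4972 0.2244 0.0771]
 rect ((485.23455810546875, 211.67767333984375), (24.55576515197754, 25.287385940551758), 80.36766052246094)
scene lid 4352 uv 387.0774356617647 342.2727481617647 mean [0.5986 0.217  0.0761] lo [0.5157 0.1271 0.0293] hi [0.6517 0.2833 0.0983]
 label n [-0.1459 -0.1492  0.978 ] c [0.5252 0.1675 0.0235] 5865
 top rect ((627.6599731445312, 226.5997772216797), (85.75789642333984, 174.57049560546875), 30.171066284179688) [[546.7218 280.5101]
 [634.458  129.5889]
 [708.5981 172.6895]
 [620.8619 323.6106]]
scene blue 45 uv 228.95555555555555 283.4 mean [ 0.6442 -0.1338  0.0458] lo [ 0.6315 -0.1464  0.0404] hi [ 0.6512 -0.1252  0.0509]
scene yel 67 uv 285.5970149253731 236.8507462686567 mean [ 0.4576 -0.1431  0.0423] lo [ 0.445  -0.1573  0.0298] hi [ 0.4662 -0.1339  0.0503]
scene red 8 uv 206.625 226.25 mean [ 0.5432 -0.305   0.0467] lo [ 0.538  -0.3176  0.0441] hi [ 0.5485 -0.2994  0.0503]
side lip 109 uv 283.0642201834862 163.348623853211 mean [0.4905 0.2061 0.0714] lo [0.469
[... 272 characters left out ...]
0.4047 0.0952]
 label n [0.0198 0.1251 0.9919] c [0.6105 0.2615 0.0205] 2397
 top rect ((575.99560546875, 127.54501342773438), (9.223123550415039, 111.87358856201172), 84.56407165527344) [[519.8735 128.2532]
 [631.244  117.6552]
 [632.1177 126.8368]
 [520.7473 137.4349]]
side blue 194 uv 434.12371134020617 255.31958762886597 mean [ 0.6277 -0.1536  0.0415] lo [ 0.6167 -0.1636 -0.002 ] hi [ 0.6896 -0.1008  0.0506]
side yel 203 uv 344.51724137931035 290.95073891625617 mean [ 0.4409 -0.1634  0.0421] lo [ 0.4282 -0.1716  0.0308] hi [ 0.4613 -0.1426  0.0511]
side red 254 uv 443.8543307086614 339.88188976377955 mean [ 0.5266 -0.3239  0.0424] lo [ 0.5158 -0.3337  0.0092] hi [ 0.5499 -0.3039  0.0518]
```

```bash
python3 - <<'E'
from h import *
a=cv2.imread('pics/scene0.png')[265:415,300:460]; b=cv2.imread('pics/side0.png')[115:215,260:375]
a=cv2.resize(a,(400,375),interpolation=2); b=cv2.resize(b,(400,348),interpolation=2)
o=np.zeros((375,800,3),np.uint8);o[:,:400]=a;o[:348,400:]=b;cv2.imwrite('pics/zoom0.png',o)
E
```

```text
(no output)
```

View pics/zoom0.png

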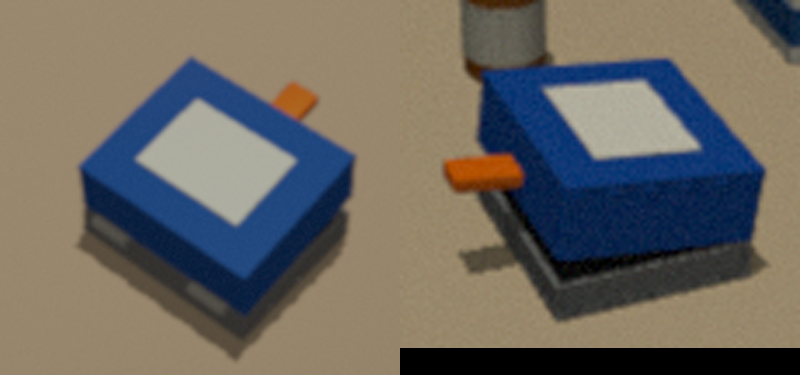

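The zoomed crops show the lid slightly ajar, with the lip clear on the side facing the robot. I'll fit the lid's top plane and outline next.

```bash
python3 - <<'E'
from h import *
np.set_printoptions(precision=4,suppress=True)
allP=[]
for n,b,seed in (('scene',(325,450,285,395),(387,328)),('side',(270,370,125,205),(322,149))):
    d=dict(np.load(n+'0.npz')); H=hsv(d); h,s,v=H[...,0],H[...,1],H[...,2]
    wh=(s<75)&(v>130); nl,L=cv2.connectedComponents(wh.astype(np.uint8)); lab=L==L[seed[1],seed[0]]
    P=pts(d,lab); P=P[np.abs(P[:,2]-np.median(P[:,2]))<.02]; c0=P.mean(0); nn=np.linalg.svd(P-c0,full_matrices=False)[2][2]; nn*=np.sign(nn[2])
    print(n,lab.sum(),'n',nn,'c',c0,'tilt',np.arccos(nn[2]))
    blue=box((h>105)&(h<130)&(s>130),*b)
    Q=pts(d,blue|lab); Q=Q[(np.abs((Q-c0)@nn)<.003)]
    r=cv2.minAreaRect(Q[:,:2].astype(np.float32)*1000); print(' top rect',r)
    r=cv2.minAreaRect(P[:,:2].astype(np.float32)*1000); print(' label rect',r)
    c=max(cv2.findContours((blue|lab).astype(np.uint8),0,2)[0],key=cv2.contourArea); a=cv2.approxPolyDP(c,4,True)[:,0]; print(a.tolist())
    a=cv2.approxPolyDP(max(cv2.findContours(lab.astype(np.uint8),0,2)[0],key=cv2.contourArea),4,True)[:,0]
    for p in a: 
        r=d['T'][:3,:3]@np.array([(p[0]-d['cx'])/d['fx'],-(p[1]-d['cy'])/d['fy'],-1]);o=d['T'][:3,3]; print('  lab corner',p,o+r*((c0-o)@nn)/(r@nn))
E
```

```text
scene 1719 n [ 0.1332 -0.0147  0.991 ] c [0.5821 0.2038 0.0863] tilt 0.13440251013930066
 top rect ((583.1056518554688, 204.39813232421875), (150.708984375, 128.27137756347656), 85.6827392578125)
 label rect ((581.31591796875, 202.44467163085938), (94.38074493408203, 74.17961120605469), 85.3375015258789)
[[376, 289], [333, 331], [335, 346], [397, 390], [432, 352], [440, 327]]
  lab corner [379 304] [0.5427 0.1615 0.091 ]
  lab corner [354 328] [0.6123 0.1551 0.0815]
  lab corner [395 354] [0.6176 0.246  0.0822]
  lab corner [418 329] [0.5513 0.2507 0.0912]
side 656 n [ 0.1372 -0.0047  0.9905] c [0.5833 0.2025 0.0847] tilt 0.13770432022569698
 top rect ((580.6946411132812, 201.21456909179688), (157.5058135986328, 130.98580932617188), 86.20286560058594)
 label rect ((584.6561279296875, 205.7047882080078), (99.85086822509766, 73.30953979492188), 84.35746002197266)
[[336, 132], [284, 135], [283, 155], [295, 161], [291, 170], [303, 189], [360, 182], [363, 163]]
  lab corner [302 140] [0.555  0.2496 0.0888]
  lab corner [316 160] [0.5455 0.1602 0.0897]
  lab corner [345 157] [0.6123 0.1574 0.0805]
  lab corner [330 138] [0.6212 0.2447 0.0796]
```

Lid tilt is about 0.137 rad and case yaw about -0.084 rad. That puts the lip point near (0.483, 0.212, 0.068), the seat near (0.575, 0.204) and the hinge near (0.640, 0.199). The plan is to grip the lip across its width with the tool pointing down, then follow the arc.

```bash
python3 -m pendant '[{"grip":1,"slide":[-0.95,-0.77,0],"rot":[0,0,0]},{"grip":1,"slide":[-0.95,-0.77,0],"rot":[0,0,0]},{"grip":1,"slide":[-0.95,-0.77,0],"rot":[0,0,0]},{"grip":1,"slide":[-0.95,-0.77,0],"rot":[0,0,0]},{"grip":1,"slide":[-0.95,-0.77,0],"rot":[0,0,0]},{"grip":1,"slide":[-0.95,-0.77,0],"rot":[0,0,0]},{"grip":1,"slide":[-0.95,-0.77,0],"rot":[0,0,0]},{"grip":1,"slide":[-0.95,-0.77,0],"rot":[0,0,0]},{"grip":1,"slide":[-0.95,-0.77,0],"rot":[0,0,0]},{"grip":1,"slide":[-0.95,-0.77,0],"rot":[0,0,0]}]' 30
```

```text
time_s: 0.98
position: [0.4273, 0.3084, 0.2313]
tcp_rot: [0.185, 0.983, -0.0, -0.0]
ft_force: [0.1, 1.1, -0.8]
finger_gap: 0.0854
```

```bash
cat >> h.py <<'E'
from scipy.spatial.transform import Rotation as R
def go(target,yaw_y_deg=None):
    """units of slide (3cm) & rot to bring TCP to target; tool down with y axis at angle"""
    s=robot.get_state(); M=R.from_quat(s['tcp_rot']).as_matrix()
    d=M.T@(np.array(target)-s['position']); print('t',s['time_s'],'pos',s['position'].round(4),'F',s['ft_force'].round(2),'gap',round(s['finger_gap'],4))
    print('slide units now-frame',(d/.03).round(2))
    if yaw_y_deg is not None:
        a=np.radians(yaw_y_deg); y=np.array([np.cos(a),np.sin(a),0]); z=np.array([0,0,-1.]); D=np.c_[np.cross(y,z),y,z]
        print('slide units final-frame',(D.T@(np.array(target)-s['position'])/.03).round(2))
        print('rot units',(R.from_matrix(M.T@D).as_rotvec()/.1).round(3))
E
python3 -c "
from h import *
go([.483,.212,.13],85.2)"
```

```text
t 0.9833 pos [0.4273 0.3084 0.2313] F [ 0.06  1.15 -0.8 ] gap 0.0854
slide units now-frame [-2.9  -2.32  3.38]
slide units final-frame [-2.12 -3.05  3.38]
rot units [-1.00e-03 -1.00e-03 -2.88e+00]
```

```bash
python3 -m pendant '[{"grip":1,"slide":[-0.8,-0.8,0.3],"rot":[0,0,0]},{"grip":1,"slide":[-0.8,-0.8,0.3],"rot":[0,0,0]},{"grip":1,"slide":[-0.8,-0.7,0.3],"rot":[0,0,0]},{"grip":1,"slide":[-0.5,0,0.5],"rot":[0,0,0]},{"grip":1,"slide":[0,0,0.5],"rot":[0,0,-0.7]},{"grip":1,"slide":[0,0,0.5],"rot":[0,0,-0.7]},{"grip":1,"slide":[0,0,0.5],"rot":[0,0,-0.7]},{"grip":1,"slide":[0,0,0.5],"rot":[0,0,-0.78]},{"grip":1,"slide":[0,0,0],"rot":[0,0,0]},{"grip":1,"slide":[0,0,0],"rot":[0,0,0]}]'
python3 - <<'E'
from h import *
go([.483,.212,.13],85.2)
snap('wrist','wrist1');snap('scene','scene1');d=snap('side','side1')
E
```

```text
time_s: 1.82
position: [0.4824, 0.2139, 0.1289]
tcp_rot: [0.043, 0.999, -0.0, -0.001]
ft_force: [0.7, -0.2, 0.5]
finger_gap: 0.0857
t 1.8167 pos [0.4824 0.2139 0.1289] F [ 0.7  -0.24  0.46] gap 0.0857
slide units now-frame [-0.03 -0.06 -0.04]
slide units final-frame [-0.02 -0.06 -0.04]
rot units [-0.008 -0.016 -0.025]
```

View pics/wrist1.png

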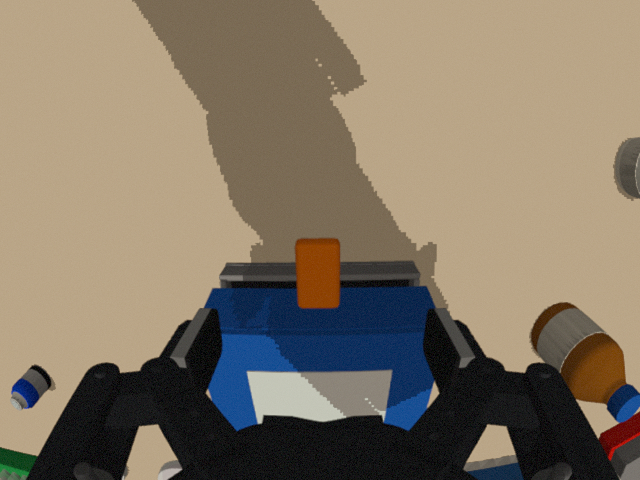

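View pics/side1.png

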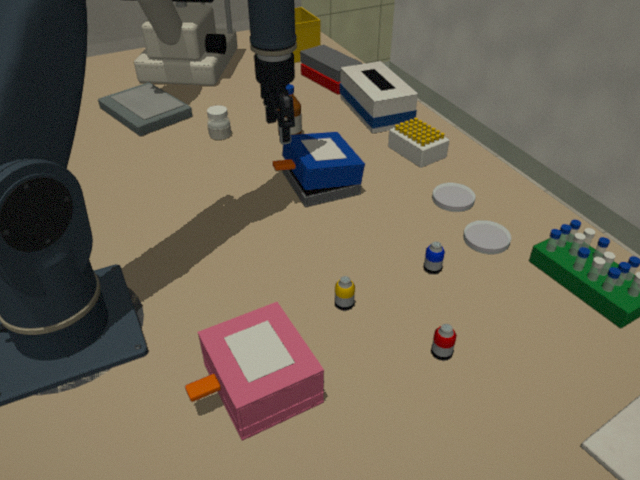

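The wrist view shows the lip at (318,272), nearly centred between the fingers (mid-column 322). I'll descend and grip.

```bash
python3 -m pendant '[{"grip":1,"slide":[0,-0.06,0.5],"rot":[0,0,0]},{"grip":1,"slide":[0,0,0.6],"rot":[0,0,0]},{"grip":1,"slide":[0,0,0.6],"rot":[0,0,0]},{"grip":1,"slide":[0,0,0.6],"rot":[0,0,0]},{"grip":1,"slide":[0,0,0.35],"rot":[0,0,0]},{"grip":-1,"slide":[0,0,0],"rot":[0,0,0]},{"grip":-1,"slide":[0,0,0],"rot":[0,0,0]},{"grip":-1,"slide":[0,0,0],"rot":[0,0,0]},{"grip":-1,"slide":[0,0,0],"rot":[0,0,0]},{"grip":-1,"slide":[0,0,0],"rot":[0,0,0]}]' 30
python3 - <<'E'
from h import *
go([.483,.212,.049],85.2)
d=snap('wrist','wrist2')
d=snap('side','side2');cv2.imwrite('pics/side2z.png',cv2.resize(d['pixels'][60:220,230:390,::-1],(640,640)))
E
```

```text
time_s: 2.8
position: [0.4829, 0.2117, 0.0506]
tcp_rot: [0.042, 0.999, -0.0, 0.0]
ft_force: [1.3, -29.5, -0.5]
finger_gap: 0.0253
t 2.8 pos [0.4829 0.2117 0.0506] F [  1.35 -29.46  -0.52] gap 0.0253
slide units now-frame [-0.    0.01  0.05]
slide units final-frame [-0.    0.01  0.05]
rot units [-0.007  0.006 -0.004]
```

View pics/side2z.png

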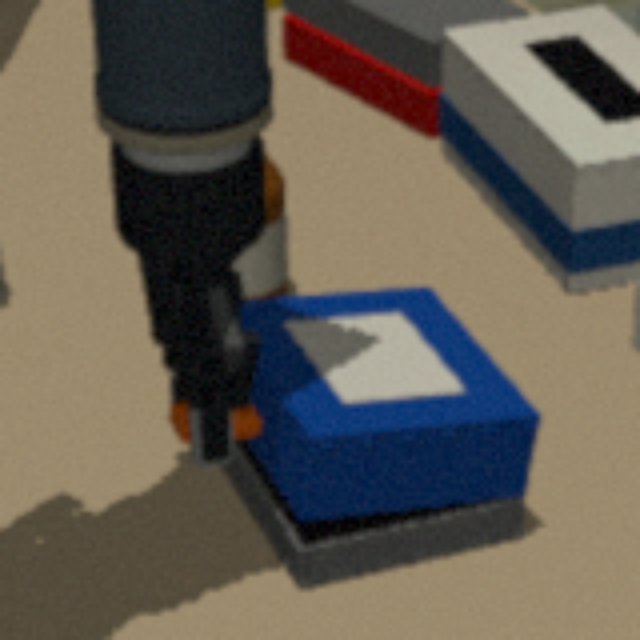

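View pics/wrist2.png

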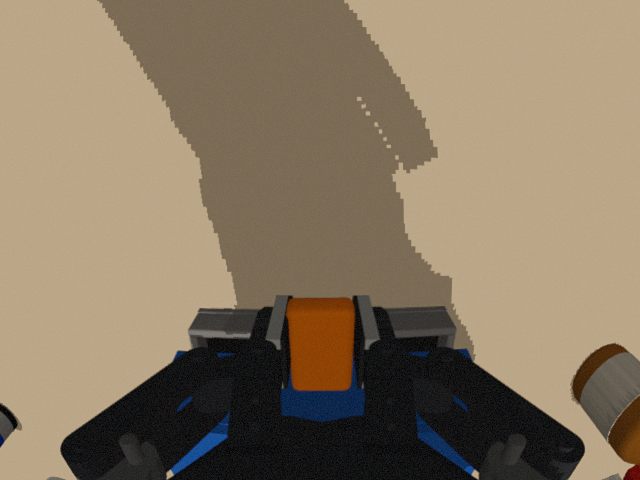

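The lip is gripped (gap 25.3 mm) with a sideways bias, so I'll add a small -y correction while starting the arc.

```bash
python3 -m pendant '[{"grip":-1,"slide":[-0.10,-0.03,-0.33],"rot":[0,0,0]},{"grip":-1,"slide":[-0.12,-0.02,-0.32],"rot":[0,0,0]},{"grip":-1,"slide":[-0.14,0,-0.32],"rot":[0,0,0]},{"grip":-1,"slide":[-0.16,0,-0.31],"rot":[0,0,0]},{"grip":-1,"slide":[-0.18,0,-0.30],"rot":[0,0,0]},{"grip":-1,"slide":[-0.20,0,-0.28],"rot":[0,0,0]},{"grip":-1,"slide":[-0.22,0,-0.27],"rot":[0,0,0]},{"grip":-1,"slide":[-0.23,0,-0.26],"rot":[0,0,0]},{"grip":-1,"slide":[-0.25,0,-0.24],"rot":[0,0,0]},{"grip":-1,"slide":[-0.26,0,-0.23],"rot":[0,0,0]}]' 30
python3 - <<'E'
from h import *
go([.640-.0995*.9965,.1987+.0995*.0837,.0265+.1294-.019],85.2)
d=snap('side','side3');cv2.imwrite('pics/side3z.png',cv2.resize(d['pixels'][40:220,220:400,::-1],(540,540)))
E
```

```text
time_s: 3.73
position: [0.5378, 0.2068, 0.1359]
tcp_rot: [0.041, 0.999, 0.0, -0.0]
ft_force: [2.2, 2.1, -8.7]
finger_gap: 0.0254
t 3.7333 pos [0.5378 0.2068 0.1359] F [ 2.22  2.09 -8.72] gap 0.0254
slide units now-frame [-0.1   0.01 -0.03]
slide units final-frame [-0.1   0.01 -0.03]
rot units [ 0.005 -0.009  0.008]
```

View pics/side3z.png

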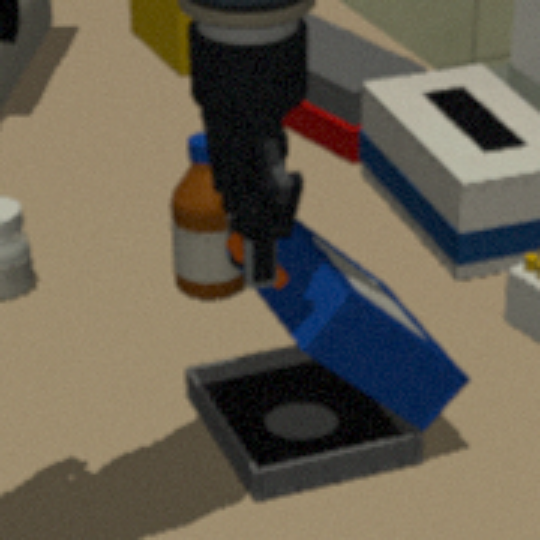

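The lid is about halfway up (~0.8 rad), the lip is still held, and the seat disc is visible. I'll continue the arc.

```bash
python3 -m pendant '[{"grip":-1,"slide":[-0.30,0,-0.22],"rot":[0,0,0]},{"grip":-1,"slide":[-0.31,0,-0.20],"rot":[0,0,0]},{"grip":-1,"slide":[-0.33,0,-0.17],"rot":[0,0,0]},{"grip":-1,"slide":[-0.33,0,-0.15],"rot":[0,0,0]},{"grip":-1,"slide":[-0.33,0,-0.13],"rot":[0,0,0]},{"grip":-1,"slide":[-0.34,0,-0.11],"rot":[0,0,0]},{"grip":-1,"slide":[-0.33,0,-0.09],"rot":[0,0,0]},{"grip":-1,"slide":[-0.34,0,-0.07],"rot":[0,0,0]},{"grip":-1,"slide":[-0.34,0,-0.05],"rot":[0,0,0]},{"grip":-1,"slide":[-0.34,0,-0.03],"rot":[0,0,0]}]' 30
python3 - <<'E'
from h import *
go([.640-.006*.9965,.1987+.006*.0837,.0265+.1631-.019],85.2)
d=snap('side','side4');cv2.imwrite('pics/side4z.png',cv2.resize(d['pixels'][40:220,220:400,::-1],(540,540)))
E
```

```text
time_s: 4.62
position: [0.635, 0.1996, 0.1716]
tcp_rot: [0.041, 0.999, 0.001, -0.002]
ft_force: [-2.4, 4.2, -6.7]
finger_gap: 0.0252
t 4.6167 pos [0.635  0.1996 0.1716] F [-2.36  4.21 -6.68] gap 0.0252
slide units now-frame [ 0.03 -0.01  0.03]
slide units final-frame [ 0.03 -0.01  0.03]
rot units [ 0.01  -0.034  0.013]
```

View pics/side4z.png

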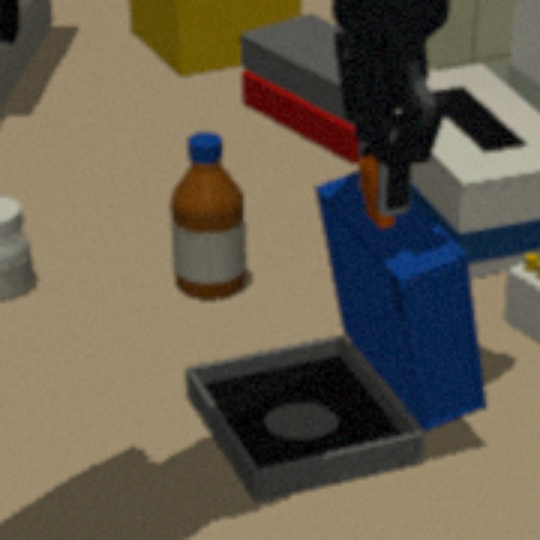

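```bash
python3 -m pendant '[{"grip":-1,"slide":[-0.34,0,0],"rot":[0,0,0]},{"grip":-1,"slide":[-0.34,0,0.02],"rot":[0,0,0]},{"grip":-1,"slide":[-0.34,0,0.04],"rot":[0,0,0]},{"grip":-1,"slide":[-0.34,0,0.06],"rot":[0,0,0]},{"grip":-1,"slide":[0,0,0],"rot":[0,0,0]},{"grip":1,"slide":[0,0,0],"rot":[0,0,0]},{"grip":1,"slide":[0,0,0],"rot":[0,0,0]},{"grip":1,"slide":[0,0,0],"rot":[0,0,0]},{"grip":1,"slide":[0,0,-0.5],"rot":[0,0,0]},{"grip":1,"slide":[0,0,-1],"rot":[0,0,0]}]' 30
python3 - <<'E'
from h import *
np.set_printoptions(precision=4,suppress=True)
go([.64,-.144,.2],85.2)
d=snap('side','side5');cv2.imwrite('pics/side5z.png',cv2.resize(d['pixels'][20:220,200:400,::-1],(600,600)))
e=snap('scene','scene5')
# lid angle: from front (inner rim) - lip points; seat; blue objective
for n,dd,bb,sb in (('side',d,(420,450,238,275),(270,370,140,210)),('scene',e,(215,245,265,305),(325,440,295,400))):
    H=hsv(dd);h,s,v=H[...,0],H[...,1],H[...,2]
    m=box((h>105)&(h<130)&(s>100),*bb); vv,uu=np.nonzero(m); c=((uu.min()+uu.max())/2,(vv.min()+vv.max())/2)
    print(n,'blue px',uu.mean(),vv.mean(),c,uu.min(),uu.max(),vv.min(),vv.max(),'ray z=.04',ray(dd,uu.mean(),vv.mean(),.04))
    r=box((h<14)&(s>150),bb[0],bb[0],0,0)
E
```

```text
time_s: 5.5
position: [0.6751, 0.1937, 0.2106]
tcp_rot: [0.042, 0.999, -0.001, -0.003]
ft_force: [1.0, 1.0, 0.0]
finger_gap: 0.0836
t 5.5 pos [0.6751 0.1937 0.2106] F [0.98 0.96 0.02] gap 0.0836
slide units now-frame [  0.22 -11.31   0.39]
slide units final-frame [  0.22 -11.31   0.35]
rot units [-0.03  -0.058 -0.002]
side blue px 434.22222222222223 255.24338624338625 (np.float64(434.5), np.float64(253.5)) 426 443 246 261 ray z=.04 [ 0.6292 -0.1522  0.04  ]
scene blue px 228.91666666666666 283.22222222222223 (np.float64(229.0), np.float64(283.0)) 223 235 281 285 ray z=.04 [ 0.6401 -0.1387  0.04  ]
```

View pics/side5z.png

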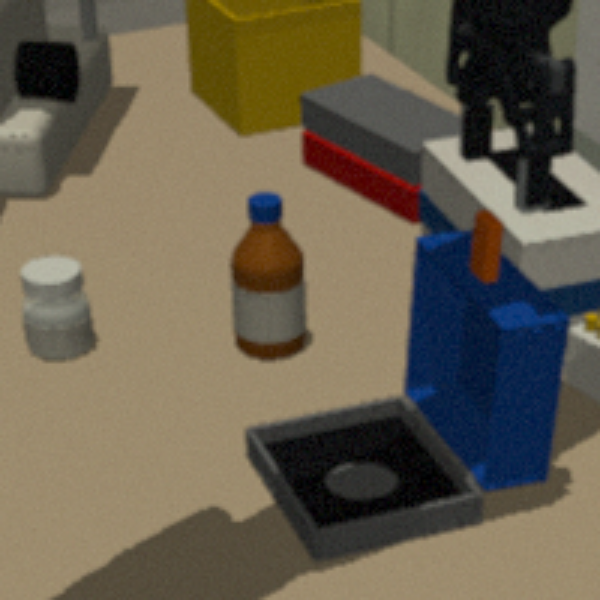

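View pics/scene5.png

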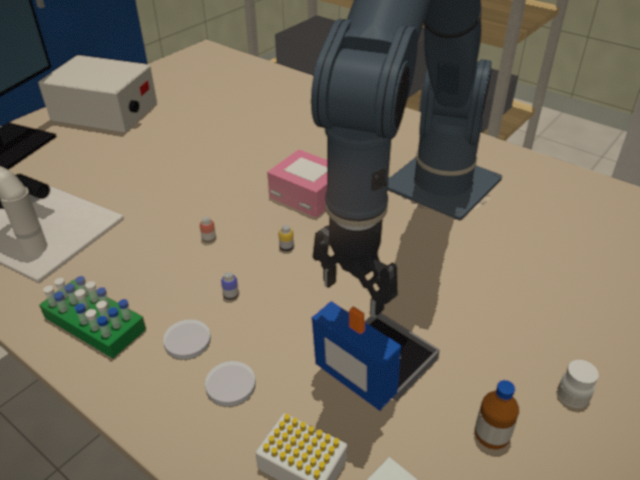

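The lid stands at about 1.65 rad, released and stable. The seat disc is at about (320,180) in the side view. Next I'll go over the blue objective.

```bash
python3 -m pendant '[{"grip":1,"slide":[0,0,-0.6],"rot":[0,-0.06,0]},{"grip":1,"slide":[0,-1,0],"rot":[0,0,0]},{"grip":1,"slide":[0,-1,0],"rot":[0,0,0]},{"grip":1,"slide":[0,-1,0],"rot":[0,0,0]},{"grip":1,"slide":[0.4,-1,0],"rot":[0,0,0]},{"grip":1,"slide":[0,-1,0],"rot":[0,0,0]},{"grip":1,"slide":[0,-1,0],"rot":[0,0,0]},{"grip":1,"slide":[0,-1,0],"rot":[0,0,0]},{"grip":1,"slide":[0,-1,0],"rot":[0,0,0]},{"grip":1,"slide":[0,-1,0],"rot":[0,0,0]}]' 30
python3 -m pendant '[{"grip":1,"slide":[0,-1,0.5],"rot":[0,0,0]},{"grip":1,"slide":[0,-1,0.6],"rot":[0,0,0]},{"grip":1,"slide":[0,-0.4,0.7],"rot":[0,0,0]},{"grip":1,"slide":[0,0,0.7],"rot":[0,0,0]},{"grip":1,"slide":[0,0,0],"rot":[0,0,0]},{"grip":1,"slide":[0,0,0],"rot":[0,0,0]},{"grip":1,"slide":[0,0,0],"rot":[0,0,0]},{"grip":1,"slide":[0,0,0],"rot":[0,0,0]},{"grip":1,"slide":[0,0,0],"rot":[0,0,0]},{"grip":1,"slide":[0,0,0],"rot":[0,0,0]}]' 30
python3 - <<'E'
from h import *
np.set_printoptions(precision=4,suppress=True)
go([.635,-.1455,.15],85.2)
d=snap('wrist','wrist6'); print(d['T'])
d=snap('side','side6');snap('scene','scene6')
E
```

```text
time_s: 6.43
position: [0.6422, -0.0752, 0.2321]
tcp_rot: [0.042, 0.999, -0.0, 0.004]
ft_force: [0.8, -0.6, -0.1]
finger_gap: 0.0853
time_s: 7.27
position: [0.6376, -0.1448, 0.1576]
tcp_rot: [0.041, 0.999, -0.0, 0.004]
ft_force: [-1.1, 0.4, -0.9]
finger_gap: 0.0851
t 7.2667 pos [ 0.6376 -0.1448  0.1576] F [-1.08  0.38 -0.91] gap 0.0851
slide units now-frame [ 0.09 -0.03  0.25]
slide units final-frame [ 0.08 -0.03  0.25]
rot units [-0.001  0.077  0.008]
[[ 0.0827 -0.9432 -0.3218  0.5555]
 [ 0.9966  0.0785  0.0261 -0.1384]
 [ 0.0007 -0.3228  0.9465  0.3004]
 [ 0.      0.      0.      1.    ]]
```

View pics/wrist6.png

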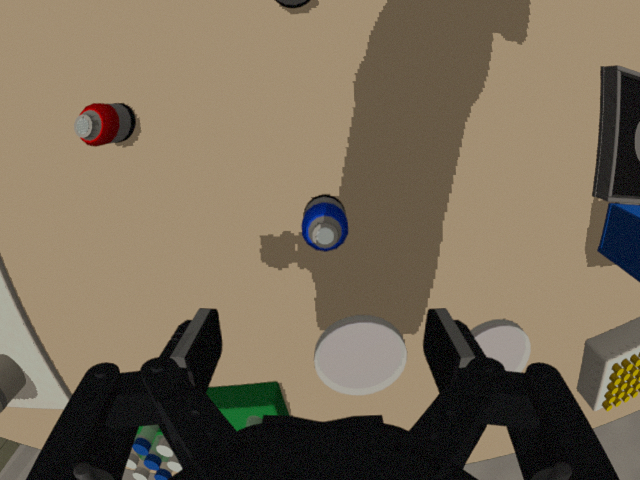

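View pics/side6.png

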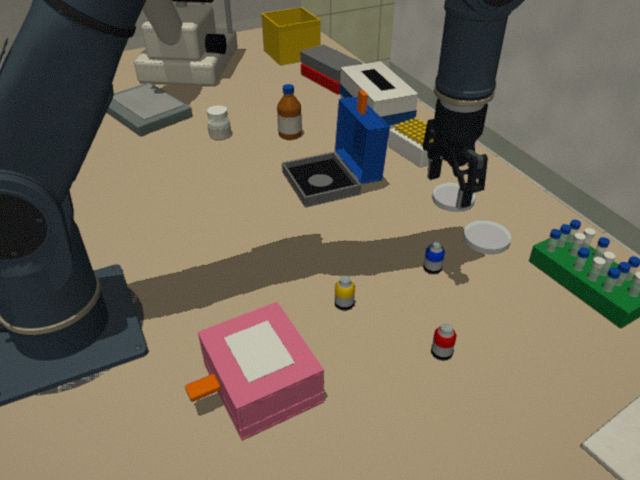

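The wrist view shows the blue objective's nose tip at (325,236), roughly centred between the fingers.

```bash
cat >> h.py <<'E'
def fray(d,u,v,h):
    x=(u-d['cx'])/d['fx'];y=(v-d['cy'])/d['fy'];t=np.hypot(x,y)
    r=d['T'][:3,:3]@np.array([np.sin(t)*x/t,-np.sin(t)*y/t,-np.cos(t)]);o=d['T'][:3,3]
    return o+r*(h-o[2])/r[2]
E
python3 - <<'E'
from h import *
np.set_printoptions(precision=4,suppress=True)
d=dict(np.load('wrist6.npz'));H=hsv(d);h,s,v=H[...,0],H[...,1],H[...,2]
m=box((s<60)&(v>110),308,345,215,250);nl,L,st,ce=cv2.connectedComponentsWithStats(m.astype(np.uint8));k=1+np.argmax(st[1:,4]);print('nose',st[k],ce[k],fray(d,*ce[k],.058))
m=box((h>105)&(h<130)&(s>100),290,360,190,260);vv,uu=np.nonzero(m)
print('ring',uu.mean(),uu.min(),uu.max(),vv.min(),vv.max(),'z=.042',fray(d,(uu.min()+uu.max())/2,(vv.min()+vv.max())/2,.042))
for n,bx in (('side6',(295,345,165,195)),('scene6',(385,430,320,380))):
    e=dict(np.load(n+'.npz'));g=e['pixels'].mean(2); 
    m=box((g>45)&(g<110),*bx);nl,L,st,ce=cv2.connectedComponentsWithStats(m.astype(np.uint8));
    for k in range(1,nl):
        if st[k,4]>40: print(n,st[k],ce[k],ray(e,*ce[k],.005))
    hh=hsv(e)
for n,b in (('side6',dict(blue=(420,450,238,275))),('scene6',dict(blue=(215,245,265,305)))):
    e=dict(np.load(n+'.npz'));H=hsv(e);h,s,v=H[...,0],H[...,1],H[...,2];bx=b['blue']
    cv2.imwrite('pics/ob_'+n+'.png',cv2.resize(e['pixels'][bx[2]:bx[3],bx[0]:bx[1],::-1],None,fx=12,fy=12,interpolation=0))
E
```

```text
nose [312 224  22  20 315] [322.2159 234.7968] [ 0.634  -0.1448  0.058 ]
ring 324.28525980911985 302 347 203 250 z=.042 [ 0.633 -0.143  0.042]
side6 [308 174  25  13 256] [319.8945 179.8711] [0.5767 0.2054 0.005 ]
side6 [295 179  10  16  83] [298.2048 188.8193] [0.5185 0.1948 0.005 ]
side6 [312 187  33   8 149] [332.6376 191.698 ] [0.581  0.1515 0.005 ]
scene6 [385 320  45  31 277] [408.0289 333.6643] [0.5017 0.2077 0.005 ]
scene6 [385 335  16  28 269] [390.4238 348.0186] [0.5531 0.2006 0.005 ]
scene6 [406 356  24  24 236] [420.1144 370.1737] [0.5635 0.2723 0.005 ]
```

```bash
python3 - <<'E'
from h import *
d=dict(np.load('scene6.npz'))
for p in ((187,339),(164,339),(187,322),(210,339),(230,383),(230,365)): print(p,ray(d,*p,.01).round(3))
E
python3 -m pendant '[{"grip":1,"slide":[0.12,0.02,0.3],"rot":[0,0.08,0]},{"grip":1,"slide":[0,0,0.5],"rot":[0,0,0]},{"grip":1,"slide":[0,0,0.5],"rot":[0,0,0]},{"grip":1,"slide":[0,0,0.5],"rot":[0,0,0]},{"grip":1,"slide":[0,0,0.3],"rot":[0,0,0]},{"grip":1,"slide":[0,0,0.2],"rot":[0,0,0]},{"grip":1,"slide":[0,0,0],"rot":[0,0,0]},{"grip":1,"slide":[0,0,0],"rot":[0,0,0]},{"grip":1,"slide":[0,0,0],"rot":[0,0,0]},{"grip":1,"slide":[0,0,0],"rot":[0,0,0]}]' 30
python3 - <<'E'
from h import *
np.set_printoptions(precision=4,suppress=True)
go([.634,-.144,.011],85.2)
d=snap('wrist','wrist7')
E
```

```text
(187, 339) [ 0.78  -0.117  0.01 ]
(164, 339) [ 0.807 -0.152  0.01 ]
(187, 322) [ 0.75 -0.15  0.01]
(210, 339) [ 0.752 -0.082  0.01 ]
(230, 383) [0.802 0.021 0.01 ]
(230, 365) [ 0.773 -0.007  0.01 ]
time_s: 8.25
position: [0.6339, -0.1445, 0.0883]
tcp_rot: [0.042, 0.999, -0.0, -0.0]
ft_force: [0.4, -0.1, 0.2]
finger_gap: 0.0854
t 8.25 pos [ 0.6339 -0.1445  0.0883] F [ 0.38 -0.15  0.19] gap 0.0854
slide units now-frame [-0.    0.02  2.58]
slide units final-frame [-0.    0.02  2.58]
rot units [-0.002 -0.007 -0.001]
```

View pics/wrist7.png

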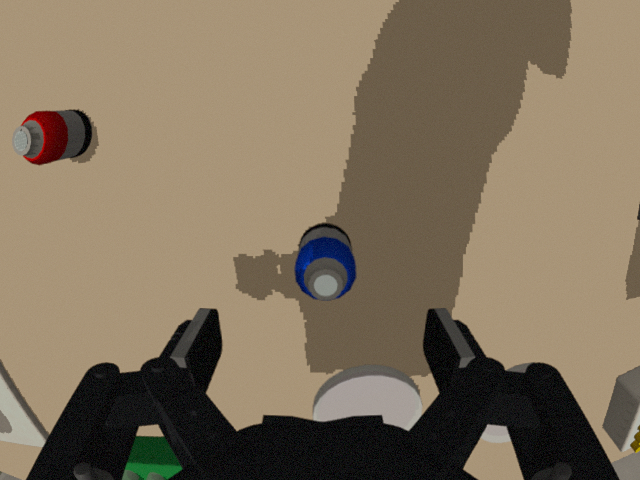

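```bash
python3 - <<'E'
from h import *
d=dict(np.load('wrist7.npz'));print(fray(d,325.5,285,.058))
H=hsv(d);h,s,v=H[...,0],H[...,1],H[...,2]
m=box((h>105)&(h<130)&(s>100),280,370,220,310);vv,uu=np.nonzero(m);print(uu.min(),uu.max())
print(fray(d,(uu.min()+uu.max())/2,268,.042))
E
```

```text
[ 0.63489518 -0.14314743  0.058     ]
295 355
[ 0.63204208 -0.14305423  0.042     ]
```

The nose is at (325.5,285), which agrees to about 1.5 mm. I'll descend and grip.

```bash
python3 -m pendant '[{"grip":1,"slide":[0,0.05,0.5],"rot":[0,0,0]},{"grip":1,"slide":[0,0,0.6],"rot":[0,0,0]},{"grip":1,"slide":[0,0,0.6],"rot":[0,0,0]},{"grip":1,"slide":[0,0,0.5],"rot":[0,0,0]},{"grip":1,"slide":[0,0,0.36],"rot":[0,0,0]},{"grip":-1,"slide":[0,0,0],"rot":[0,0,0]},{"grip":-1,"slide":[0,0,0],"rot":[0,0,0]},{"grip":-1,"slide":[0,0,0],"rot":[0,0,0]},{"grip":-1,"slide":[0,0,0],"rot":[0,0,0]},{"grip":-1,"slide":[0,0,0],"rot":[0,0,0]}]' 30
python3 - <<'E'
from h import *
np.set_printoptions(precision=4,suppress=True)
go([.634,-.143,.011],85.2)
d=snap('wrist','wrist8');d=snap('side','side8');cv2.imwrite('pics/side8z.png',cv2.resize(d['pixels'][180:300,370:490,::-1],(480,480)))
E
```

```text
time_s: 9.13
position: [0.6341, -0.143, 0.012]
tcp_rot: [0.042, 0.999, -0.0, -0.0]
ft_force: [-0.5, 0.3, 3.6]
finger_gap: 0.0334
t 9.1333 pos [ 0.6341 -0.143   0.012 ] F [-0.55  0.27  3.61] gap 0.0334
slide units now-frame [ 0.   -0.    0.03]
slide units final-frame [ 0.   -0.    0.03]
rot units [-0.001 -0.002 -0.001]
```

View pics/side8z.png

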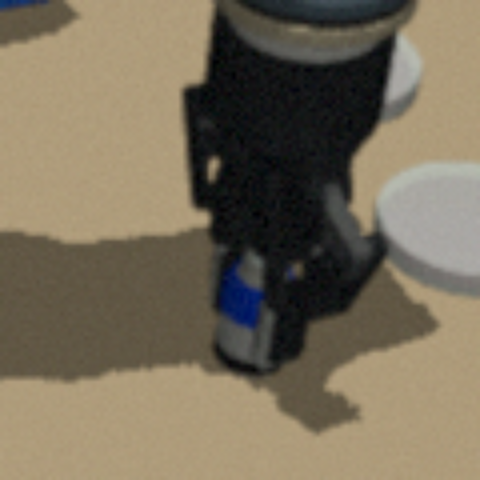

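View pics/wrist8.png

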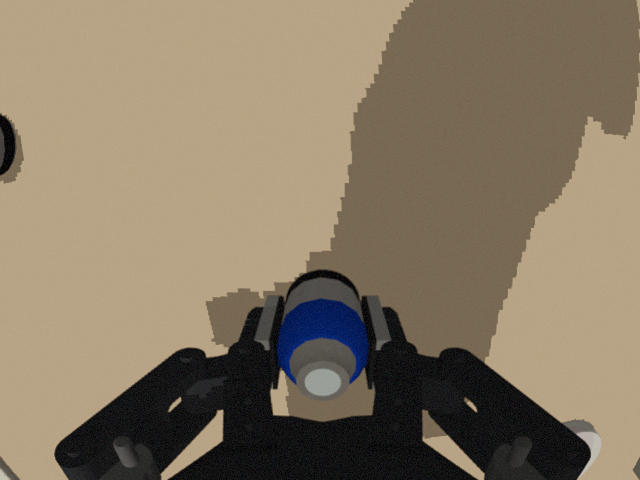

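The objective is held (gap 33.4 mm) and upright between the pads. I'll lift it and carry it towards the seat.

```bash
python3 -m pendant '[{"grip":-1,"slide":[0,0,-0.3],"rot":[0,0,0]},{"grip":-1,"slide":[0,0,-0.8],"rot":[0,0,0]},{"grip":-1,"slide":[0,0,-0.9],"rot":[0,0,0]},{"grip":-1,"slide":[0,0,-0.9],"rot":[0,0,0]},{"grip":-1,"slide":[0.4,0.3,-0.4],"rot":[0,0,0]},{"grip":-1,"slide":[0.5,0.6,0],"rot":[0,0,0]},{"grip":-1,"slide":[0.5,0.7,0],"rot":[0,0,0]},{"grip":-1,"slide":[0.5,0.8,0],"rot":[0,0,0]},{"grip":-1,"slide":[0.5,0.8,0],"rot":[0,0,0]},{"grip":-1,"slide":[0.5,0.8,0],"rot":[0,0,0]}]' 40
python3 -m pendant '[{"grip":-1,"slide":[0,0.8,0],"rot":[0,0,0]},{"grip":-1,"slide":[0,0.8,0],"rot":[0,0,0]},{"grip":-1,"slide":[0,0.8,0],"rot":[0,0,0]},{"grip":-1,"slide":[0,0.8,0],"rot":[0,0,0]},{"grip":-1,"slide":[0,0.8,0],"rot":[0,0,0]},{"grip":-1,"slide":[0,0.8,0],"rot":[0,0,0]},{"grip":-1,"slide":[0,0.8,0],"rot":[0,0,0]},{"grip":-1,"slide":[0,0.8,0],"rot":[0,0,0]},{"grip":-1,"slide":[0,0.6,0],"rot":[0,0,0]},{"grip":-1,"slide":[0,0.3,0],"rot":[0,0,0]}]' 40
python3 - <<'E'
from h import *
np.set_printoptions(precision=4,suppress=True)
go([.576,.205,.11],85.2)
snap('wrist','wrist9');snap('scene','scene9');d=snap('side','side9')
E
```

```text
time_s: 10.07
position: [0.5561, -0.0151, 0.1106]
tcp_rot: [0.042, 0.999, 0.0, -0.001]
ft_force: [-0.2, 0.2, -2.0]
finger_gap: 0.0328
time_s: 10.9
position: [0.5749, 0.2057, 0.1104]
tcp_rot: [0.04, 0.999, 0.001, -0.001]
ft_force: [-0.8, -0.1, -1.6]
finger_gap: 0.0329
t 10.9 pos [0.5749 0.2057 0.1104] F [-0.79 -0.13 -1.59] gap 0.0329
slide units now-frame [-0.04 -0.02  0.01]
slide units final-frame [-0.04 -0.02  0.01]
rot units [ 0.017 -0.019  0.033]
```

View pics/side9.png

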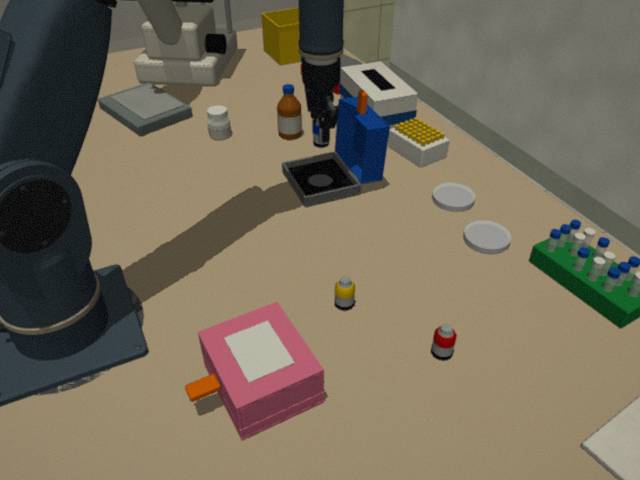

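View pics/wrist9.png

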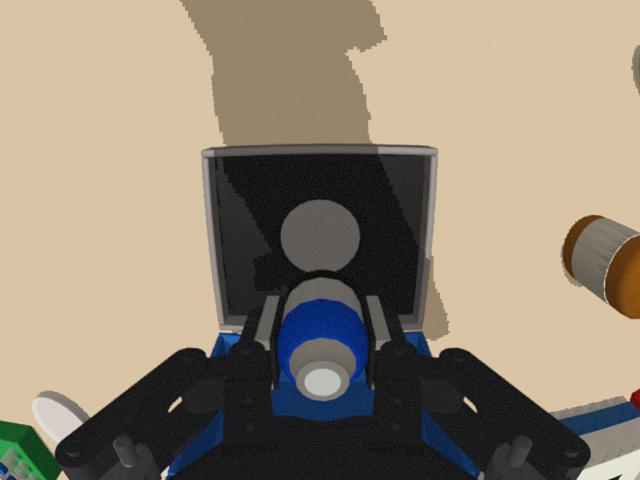

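The wrist view shows the seat disc at about (320,236), ahead of and below the held objective.

```bash
python3 - <<'E'
from h import *
d=dict(np.load('wrist9.npz'));g=d['pixels'].mean(2)
m=box((g>65)&(g<150),270,375,190,268);nl,L,st,ce=cv2.connectedComponentsWithStats(m.astype(np.uint8));k=1+np.argmax(st[1:,4]);print(st[k],ce[k])
print(fray(d,320.5,236.5,.005), [fray(d,*p,.011).round(4) for p in ((281,236),(360,236),(320,199))])
print(fray(d,208,150,.026),fray(d,433,150,.026))
E
```

```text
[ 281  200   79   68 4426] [319.73203796 234.99164031]
[0.57332346 0.20453257 0.005     ] [array([0.5688, 0.1776, 0.011 ]), array([0.5733, 0.2318, 0.011 ]), array([0.5452, 0.2065, 0.011 ])]
[0.5040101  0.13937097 0.026     ] [0.51547567 0.28006918 0.026     ]
```

```bash
python3 -m pendant '[{"grip":-1,"slide":[0,-0.02,0.3],"rot":[0,0,0]},{"grip":-1,"slide":[0,0,0.4],"rot":[0,0,0]},{"grip":-1,"slide":[0,0,0.4],"rot":[0,0,0]},{"grip":-1,"slide":[0,0,0.4],"rot":[0,0,0]},{"grip":-1,"slide":[0,0,0.4],"rot":[0,0,0]},{"grip":-1,"slide":[0,0,0.4],"rot":[0,0,0]},{"grip":-1,"slide":[0,0,0.3],"rot":[0,0,0]},{"grip":-1,"slide":[0,0,0.2],"rot":[0,0,0]},{"grip":-1,"slide":[0,0,0.1],"rot":[0,0,0]},{"grip":-1,"slide":[0,0,0.1],"rot":[0,0,0]}]' 40
python3 - <<'E'
from h import *
np.set_printoptions(precision=4,suppress=True)
go([.575,.205,.0175],85.2)
d=snap('side','side10');cv2.imwrite('pics/side10z.png',cv2.resize(d['pixels'][80:220,260:400,::-1],(560,560)))
E
```

```text
time_s: 11.88
position: [0.5751, 0.2017, 0.0195]
tcp_rot: [0.042, 0.999, 0.0, -0.001]
ft_force: [-0.4, 0.1, -2.4]
finger_gap: 0.0327
t 11.8833 pos [0.5751 0.2017 0.0195] F [-0.36  0.1  -2.43] gap 0.0327
slide units now-frame [0.01 0.11 0.07]
slide units final-frame [0.01 0.11 0.07]
rot units [-0.001 -0.02  -0.   ]
```

View pics/side10z.png

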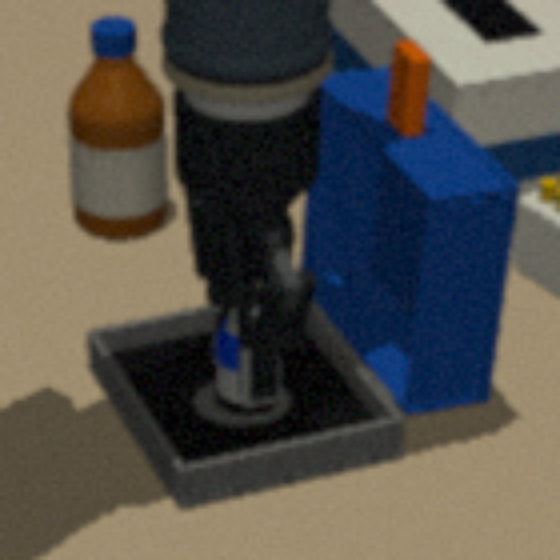

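The objective hangs inside the seat ring, about 2 mm above the floor. I'll shift it 3 mm in +y and set it down.

```bash
python3 -m pendant '[{"grip":-1,"slide":[0,0.05,0],"rot":[0,0,0]},{"grip":-1,"slide":[0,0.05,0],"rot":[0,0,0]},{"grip":-1,"slide":[0,0,0.03],"rot":[0,0,0]},{"grip":-1,"slide":[0,0,0.03],"rot":[0,0,0]},{"grip":-1,"slide":[0,0,0.02],"rot":[0,0,0]},{"grip":-1,"slide":[0,0,0],"rot":[0,0,0]},{"grip":-1,"slide":[0,0,0],"rot":[0,0,0]},{"grip":-1,"slide":[0,0,0],"rot":[0,0,0]},{"grip":-1,"slide":[0,0,0],"rot":[0,0,0]},{"grip":-1,"slide":[0,0,0],"rot":[0,0,0]}]' 40
```

```text
time_s: 12.77
position: [0.5753, 0.2046, 0.0175]
tcp_rot: [0.042, 0.999, 0.0, -0.001]
ft_force: [-0.3, 0.9, -1.1]
finger_gap: 0.0328
```

```bash
python3 -m pendant '[{"grip":-1,"slide":[0,0,0.01],"rot":[0,0,0]},{"grip":-1,"slide":[0,0,0.01],"rot":[0,0,0]},{"grip":-1,"slide":[0,0,0.01],"rot":[0,0,0]},{"grip":-1,"slide":[0,0,0],"rot":[0,0,0]},{"grip":-1,"slide":[0,0,0],"rot":[0,0,0]},{"grip":-1,"slide":[0,0,0],"rot":[0,0,0]},{"grip":-1,"slide":[0,0,0],"rot":[0,0,0]},{"grip":-1,"slide":[0,0,0],"rot":[0,0,0]},{"grip":-1,"slide":[0,0,0],"rot":[0,0,0]},{"grip":-1,"slide":[0,0,0],"rot":[0,0,0]}]' 40
```

```text
time_s: 13.6
position: [0.5753, 0.2047, 0.017]
tcp_rot: [0.042, 0.999, 0.0, -0.001]
ft_force: [-2.1, -0.6, 5.3]
finger_gap: 0.0331
```

Contact with the floor shows as Fz = +5.3 N. I'll release gently and rise.

```bash
python3 -m pendant '[{"grip":-0.1,"slide":[0,0,0],"rot":[0,0,0]},{"grip":0,"slide":[0,0,0],"rot":[0,0,0]},{"grip":0.3,"slide":[0,0,0],"rot":[0,0,0]},{"grip":0.5,"slide":[0,0,0],"rot":[0,0,0]},{"grip":0.6,"slide":[0,0,-0.2],"rot":[0,0,0]},{"grip":0.6,"slide":[0,0,-0.6],"rot":[0,0,0]},{"grip":0.6,"slide":[0,0,-0.9],"rot":[0,0,0]},{"grip":0.6,"slide":[0,0,-1],"rot":[0,0,0]},{"grip":0.6,"slide":[0,0,-1],"rot":[0,0,0]},{"grip":0.6,"slide":[0,0,-1],"rot":[0,0,0]}]' 30
python3 - <<'E'
from h import *
np.set_printoptions(precision=4,suppress=True)
go([.575,.205,.0175],85.2)
d=snap('wrist','wrist11')
d=snap('side','side11');cv2.imwrite('pics/side11z.png',cv2.resize(d['pixels'][80:220,260:400,::-1],(560,560)))
E
```

```text
time_s: 14.43
position: [0.5753, 0.2045, 0.1594]
tcp_rot: [0.042, 0.999, 0.0, -0.001]
ft_force: [1.0, 0.4, -0.3]
finger_gap: 0.0683
t 14.4333 pos [0.5753 0.2045 0.1594] F [ 0.96  0.39 -0.26] gap 0.0683
slide units now-frame [0.   0.02 4.73]
slide units final-frame [0.01 0.02 4.73]
rot units [-0.    -0.02  -0.001]
```

View pics/side11z.png

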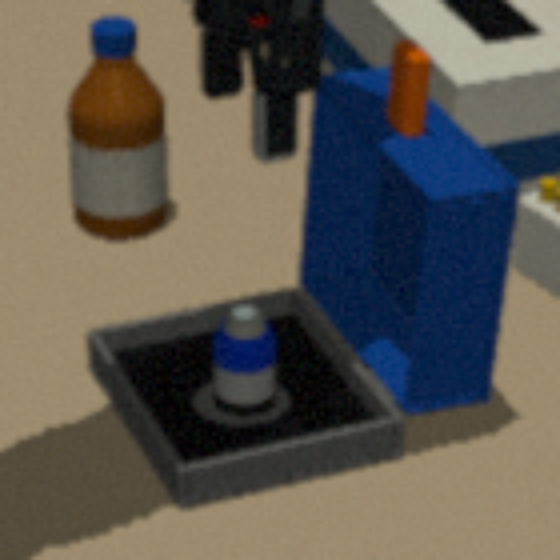

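View pics/wrist11.png

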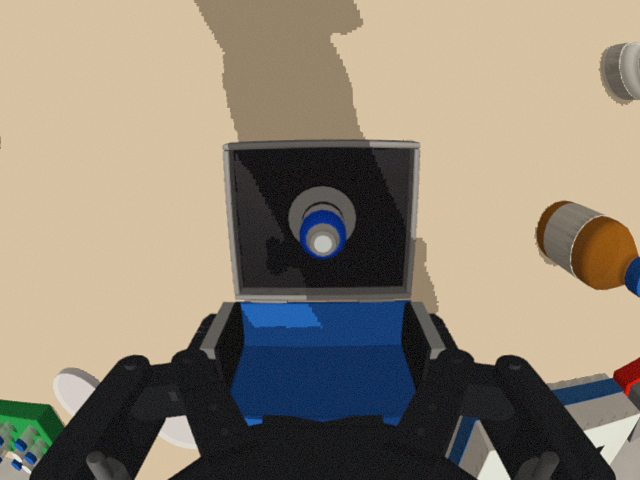

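The objective stands centred and upright in the seat. Next I'll go back above the lip.

```bash
python3 -m pendant '[{"grip":1,"slide":[0,0,-0.9],"rot":[0,0,0]},{"grip":1,"slide":[0,0,-0.9],"rot":[0,0,0]},{"grip":1,"slide":[0,0,-0.9],"rot":[0,0,0]},{"grip":1,"slide":[-0.8,0,0],"rot":[0,0,0]},{"grip":1,"slide":[-0.8,0,0],"rot":[0,0,0]},{"grip":1,"slide":[-0.8,0,0],"rot":[0,0,0]},{"grip":1,"slide":[-0.8,-0.05,0],"rot":[0,0,0]},{"grip":1,"slide":[-0.15,0,0],"rot":[0,0,0]},{"grip":1,"slide":[0,0,0],"rot":[0,0,0]},{"grip":1,"slide":[0,0,0],"rot":[0,0,0]}]' 30
python3 - <<'E'
from h import *
np.set_printoptions(precision=4,suppress=True)
go([.675,.1945,.1656],85.2)
d=snap('wrist','wrist12')
d=snap('side','side12');cv2.imwrite('pics/side12z.png',cv2.resize(d['pixels'][60:200,280:420,::-1],(560,560)))
H=hsv(d);h,s,v=H[...,0],H[...,1],H[...,2]
m=box((h<14)&(s>170)&(v>100),350,375,85,120);P=pts(d,m);print(m.sum(),P.mean(0),P.min(0),P.max(0))
e=snap('scene','scene12')
H=hsv(e);h,s,v=H[...,0],H[...,1],H[...,2]
m=box((h<14)&(s>170)&(v>100),340,375,300,340);P=pts(e,m);print(m.sum(),P.mean(0),P.min(0),P.max(0))
E
```

```text
time_s: 15.37
position: [0.675, 0.1948, 0.2377]
tcp_rot: [0.042, 0.999, -0.0, -0.002]
ft_force: [0.7, 0.3, 1.1]
finger_gap: 0.0854
t 15.3667 pos [0.675  0.1948 0.2377] F [0.75 0.31 1.13] gap 0.0854
slide units now-frame [-0.01 -0.01  2.4 ]
slide units final-frame [ 0.   -0.01  2.4 ]
rot units [-0.002 -0.034 -0.001]
85 [0.667  0.1849 0.1839] [0.6596 0.1798 0.1603] [0.6757 0.2035 0.2007]
271 [0.6729 0.1995 0.1839] [0.6662 0.1862 0.1589] [0.677  0.2109 0.2027]
```

View pics/wrist12.png

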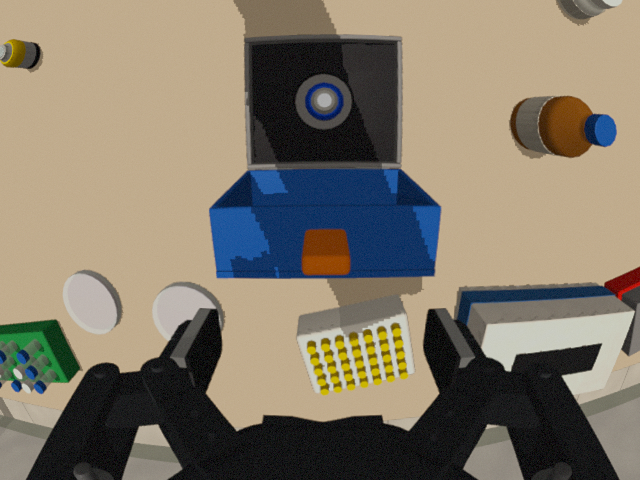

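View pics/side12z.png

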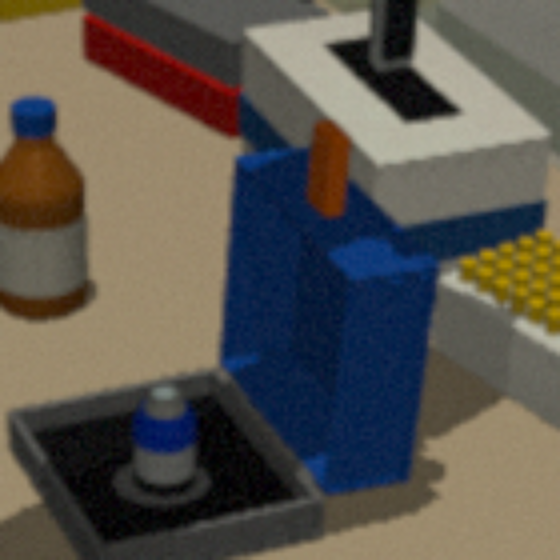

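The wrist view shows the lip end-on at (326,252), about 2 mm right of centre. I'll correct for that, descend and grip.

```bash
python3 -m pendant '[{"grip":1,"slide":[0.15,0.05,0.3],"rot":[0,0,0]},{"grip":1,"slide":[0,0,0.5],"rot":[0,0,0]},{"grip":1,"slide":[0,0,0.6],"rot":[0,0,0]},{"grip":1,"slide":[0,0,0.6],"rot":[0,0,0]},{"grip":1,"slide":[0,0,0.35],"rot":[0,0,0]},{"grip":-1,"slide":[0,0,0],"rot":[0,0,0]},{"grip":-1,"slide":[0,0,0],"rot":[0,0,0]},{"grip":-1,"slide":[0,0,0],"rot":[0,0,0]},{"grip":-1,"slide":[0,0,0],"rot":[0,0,0]},{"grip":-1,"slide":[0,0,0],"rot":[0,0,0]}]' 30
python3 - <<'E'
from h import *
np.set_printoptions(precision=4,suppress=True)
go([.670,.1965,.1656],85.2)
d=snap('side','side13');cv2.imwrite('pics/side13z.png',cv2.resize(d['pixels'][60:200,280:420,::-1],(560,560)))
E
```

```text
time_s: 16.35
position: [0.6717, 0.1968, 0.169]
tcp_rot: [0.042, 0.999, 0.0, -0.0]
ft_force: [1.2, 2.8, 8.7]
finger_gap: 0.0257
t 16.35 pos [0.6717 0.1968 0.169 ] F [1.18 2.79 8.7 ] gap 0.0257
slide units now-frame [ 0.06 -0.02  0.11]
slide units final-frame [ 0.06 -0.01  0.11]
rot units [ 0.008 -0.004 -0.001]
```

View pics/side13z.png

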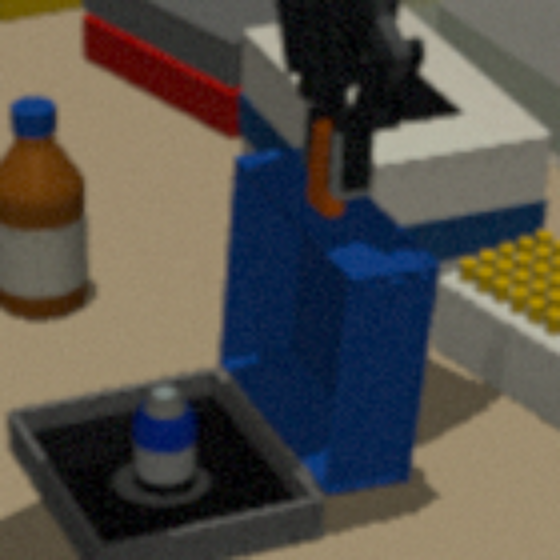

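```bash
python3 -m pendant '[{"grip":-1,"slide":[0.34,0,-0.05],"rot":[0,0,0]},{"grip":-1,"slide":[0.34,0,-0.03],"rot":[0,0,0]},{"grip":-1,"slide":[0.34,0,-0.01],"rot":[0,0,0]},{"grip":-1,"slide":[0.34,0,0.01],"rot":[0,0,0]},{"grip":-1,"slide":[0.34,0,0.03],"rot":[0,0,0]},{"grip":-1,"slide":[0.34,0,0.05],"rot":[0,0,0]},{"grip":-1,"slide":[0.33,0,0.07],"rot":[0,0,0]},{"grip":-1,"slide":[0.33,0,0.09],"rot":[0,0,0]},{"grip":-1,"slide":[0.32,0,0.12],"rot":[0,0,0]},{"grip":-1,"slide":[0.31,0,0.14],"rot":[0,0,0]}]' 30
python3 - <<'E'
from h import *
e=np.radians(65);o=.1635*np.cos(e)
go([.640-o*.9965,.1987+o*.0837,.0265+.1635*np.sin(e)-.019],85.2)
d=snap('side','side14');cv2.imwrite('pics/side14z.png',cv2.resize(d['pixels'][60:200,260:400,::-1],(560,560)))
E
```

```text
time_s: 17.23
position: [0.573, 0.2044, 0.1574]
tcp_rot: [0.042, 0.999, 0.0, 0.001]
ft_force: [-1.2, -3.3, 8.2]
finger_gap: 0.0251
t 17.2333 pos [0.573  0.2044 0.1574] F [-1.24 -3.29  8.24] gap 0.0251
slide units now-frame [ 0.06 -0.    0.06]
slide units final-frame [ 0.06 -0.    0.06]
rot units [ 0.008  0.023 -0.007]
```

View pics/side14z.png

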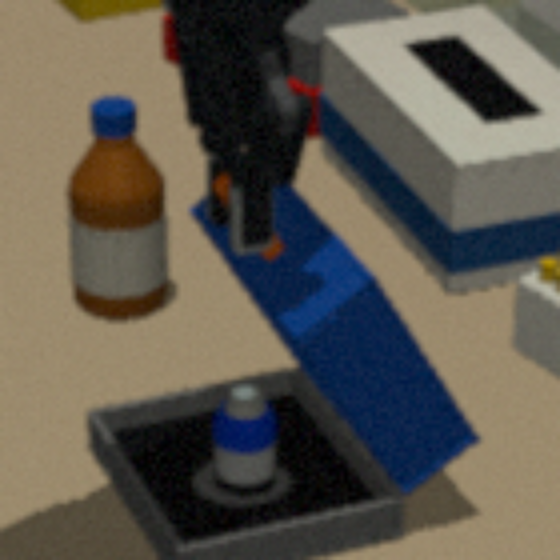

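The lid is coming down cleanly and the objective hasn't moved. Continuing the arc.

```bash
python3 -m pendant '[{"grip":-1,"slide":[0.33,0,0.17],"rot":[0,0,0]},{"grip":-1,"slide":[0.31,0,0.19],"rot":[0,0,0]},{"grip":-1,"slide":[0.29,0,0.20],"rot":[0,0,0]},{"grip":-1,"slide":[0.27,0,0.21],"rot":[0,0,0]},{"grip":-1,"slide":[0.26,0,0.23],"rot":[0,0,0]},{"grip":-1,"slide":[0.24,0,0.25],"rot":[0,0,0]},{"grip":-1,"slide":[0.23,0,0.26],"rot":[0,0,0]},{"grip":-1,"slide":[0.21,0,0.27],"rot":[0,0,0]},{"grip":-1,"slide":[0.19,0,0.28],"rot":[0,0,0]},{"grip":-1,"slide":[0.17,0,0.29],"rot":[0,0,0]}]' 30
python3 - <<'E'
from h import *
e=np.radians(29);o=.1635*np.cos(e)
go([.640-o*.9965,.1987+o*.0837,.0265+.1635*np.sin(e)-.019],85.2)
d=snap('side','side15');cv2.imwrite('pics/side15z.png',cv2.resize(d['pixels'][60:220,240:400,::-1],(560,560)))
E
```

```text
time_s: 18.12
position: [0.4966, 0.2101, 0.0855]
tcp_rot: [0.042, 0.999, -0.0, -0.001]
ft_force: [-1.6, -4.9, 3.7]
finger_gap: 0.0256
t 18.1167 pos [0.4966 0.2101 0.0855] F [-1.65 -4.94  3.65] gap 0.0256
slide units now-frame [-0.03  0.02 -0.04]
slide units final-frame [-0.03  0.02 -0.04]
rot units [-0.01  -0.015 -0.005]
```

View pics/side15z.png

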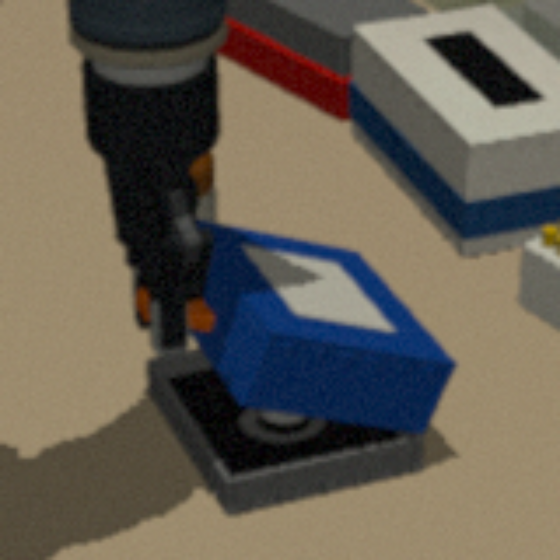

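```bash
python3 -m pendant '[{"grip":-1,"slide":[0.15,0,0.29],"rot":[0,0,0]},{"grip":-1,"slide":[0.13,0,0.30],"rot":[0,0,0]},{"grip":-1,"slide":[0.11,0,0.32],"rot":[0,0,0]},{"grip":-1,"slide":[0.09,0,0.32],"rot":[0,0,0]},{"grip":-1,"slide":[0.07,0,0.33],"rot":[0,0,0]},{"grip":-1,"slide":[0.05,0,0.25],"rot":[0,0,0]},{"grip":-1,"slide":[0,0,0.1],"rot":[0,0,0]},{"grip":-1,"slide":[0,0,0],"rot":[0,0,0]},{"grip":-1,"slide":[0,0,0],"rot":[0,0,0]},{"grip":-1,"slide":[0,0,0],"rot":[0,0,0]}]' 30
python3 - <<'E'
from h import *
go([.640-.162*.9965,.1987+.162*.0837,.0275],85.2)
d=snap('side','side16');cv2.imwrite('pics/side16z.png',cv2.resize(d['pixels'][60:220,240:400,::-1],(560,560)))
E
```

```text
time_s: 19.0
position: [0.4778, 0.2115, 0.0279]
tcp_rot: [0.042, 0.999, -0.001, -0.002]
ft_force: [-3.4, -4.1, 0.2]
finger_gap: 0.0253
t 19.0 pos [0.4778 0.2115 0.0279] F [-3.41 -4.1   0.18] gap 0.0253
slide units now-frame [-0.02  0.03  0.01]
slide units final-frame [-0.02  0.03  0.01]
rot units [-0.021 -0.041 -0.003]
```

View pics/side16z.png

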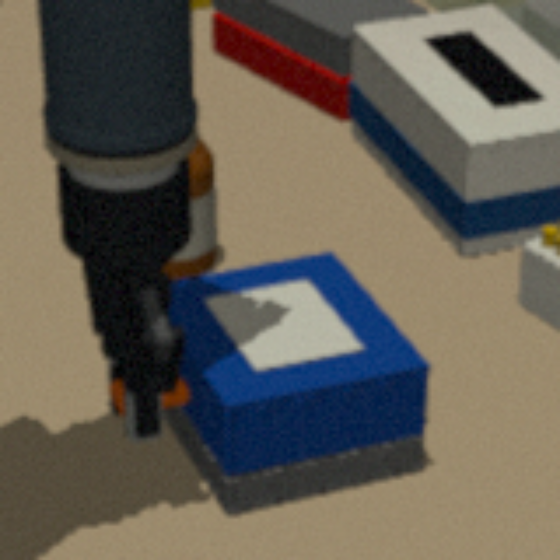

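The lid looks shut. I'll press down a few mm further to make sure it is seated.

```bash
python3 -m pendant '[{"grip":-1,"slide":[0,0,0.04],"rot":[0,0,0]},{"grip":-1,"slide":[0,0,0.04],"rot":[0,0,0]},{"grip":-1,"slide":[0,0,0.04],"rot":[0,0,0]},{"grip":-1,"slide":[0,0,0],"rot":[0,0,0]},{"grip":-1,"slide":[0,0,0],"rot":[0,0,0]},{"grip":-1,"slide":[0,0,0],"rot":[0,0,0]},{"grip":-1,"slide":[0,0,0],"rot":[0,0,0]},{"grip":-1,"slide":[0,0,0],"rot":[0,0,0]},{"grip":-1,"slide":[0,0,0],"rot":[0,0,0]},{"grip":-1,"slide":[0,0,0],"rot":[0,0,0]}]' 30
```

```text
time_s: 19.88
position: [0.4775, 0.2115, 0.0249]
tcp_rot: [0.042, 0.999, -0.001, -0.002]
ft_force: [-6.1, -4.4, 8.6]
finger_gap: 0.0258
```

```bash
python3 -m pendant '[{"grip":1,"slide":[0,0,0],"rot":[0,0,0]},{"grip":1,"slide":[0,0,0],"rot":[0,0,0]},{"grip":1,"slide":[0,0,0],"rot":[0,0,0]},{"grip":1,"slide":[0,0,0],"rot":[0,0,0]},{"grip":1,"slide":[0,0,-0.4],"rot":[0,0,0]},{"grip":1,"slide":[0,0,-0.8],"rot":[0,0,0]},{"grip":1,"slide":[0,0,-1],"rot":[0,0,0]},{"grip":1,"slide":[0,0,-1],"rot":[0,0,0]},{"grip":1,"slide":[0,0,-1],"rot":[0,0,0]},{"grip":1,"slide":[0,0,-0.5],"rot":[0,0,0]}]' 30
python3 - <<'E'
from h import *
np.set_printoptions(precision=4,suppress=True)
go([.64,.2,.1])
for n,seed in (('scene',(0,0)),('side',(0,0))):
    d=snap(n,n+'17'); H=hsv(d); h,s,v=H[...,0],H[...,1],H[...,2]
    bx={'scene':(320,450,285,400),'side':(265,375,125,210)}[n]
    P=pts(d,box((h>105)&(h<130)&(s>130),*bx)); P=P[P[:,2]>.065]
    A=np.c_[P[:,:2],np.ones(len(P))]
    for _ in range(5):
        c=np.linalg.lstsq(A,P[:,2],rcond=None)[0]; r=P[:,2]-A@c; k=np.abs(r)<.004; A,P=A[k],P[k]
    print(n,len(P),'slope',c,'z mean',P[:,2].mean(),P[:,:2].mean(0),'tilt',np.hypot(*c[:2]))
    bx={'scene':(400,435,285,325),'side':(255,300,150,195)}[n]
    Q=pts(d,box((h<14)&(s>170)&(v>110),*bx));print(' lip',len(Q),Q.mean(0),Q.max(0))
d=dict(np.load('side17.npz'));cv2.imwrite('pics/side17z.png',cv2.resize(d['pixels'][60:220,240:400,::-1],(560,560)))
E
```

```text
time_s: 20.72
position: [0.4802, 0.2134, 0.1687]
tcp_rot: [0.042, 0.999, 0.001, 0.001]
ft_force: [1.1, 1.1, -0.6]
finger_gap: 0.0857
t 20.7167 pos [0.4802 0.2134 0.1687] F [ 1.1   1.11 -0.61] gap 0.0857
slide units now-frame [-5.34 -0.    2.3 ]
scene 2736 slope [-0.002   0.0005  0.0782] z mean 0.07713148748719563 [0.5817 0.21  ] tilt 0.002023391531306336
 lip 51 [0.479  0.2163 0.0534] [0.4869 0.2241 0.0564]
side 1460 slope [0.0004 0.0018 0.075 ] z mean 0.07556659408508343 [0.5703 0.1918] tilt 0.0018290324401748765
 lip 26 [0.4871 0.1984 0.0502] [0.5071 0.2029 0.0541]
```

View pics/side17.png

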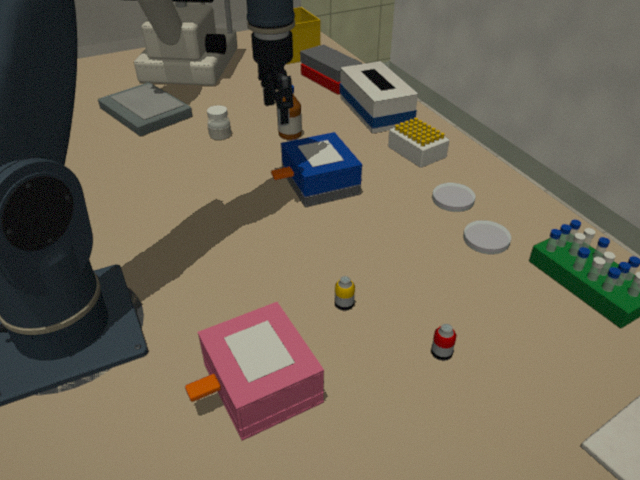

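View pics/side17z.png

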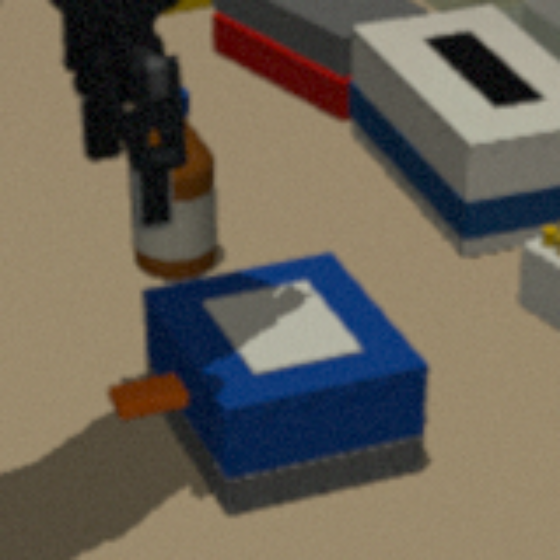

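The lid top is level (tilt 0.002 rad, z of about 76 mm, where shut is 76.5 mm). The lip is released and the arm stands clear. Yellow (345,292) and red (444,341) have not moved. I'll let the arm settle, then hand in.

```bash
python3 -m pendant '[{"grip":1,"slide":[0,0,0],"rot":[0,0,0]},{"grip":1,"slide":[0,0,0],"rot":[0,0,0]},{"grip":1,"slide":[0,0,0],"rot":[0,0,0]},{"grip":1,"slide":[0,0,0],"rot":[0,0,0]},{"grip":1,"slide":[0,0,0],"rot":[0,0,0]},{"grip":1,"slide":[0,0,0],"rot":[0,0,0]},{"grip":1,"slide":[0,0,0],"rot":[0,0,0]},{"grip":1,"slide":[0,0,0],"rot":[0,0,0]},{"grip":1,"slide":[0,0,0],"rot":[0,0,0]},{"grip":1,"slide":[0,0,0],"rot":[0,0,0]}]' 30
python3 -c "
from station import job
print(job.sign_off())"
```

```text
time_s: 21.65
position: [0.479, 0.2128, 0.1653]
tcp_rot: [0.042, 0.999, 0.0, -0.001]
ft_force: [0.5, 0.3, 0.8]
finger_gap: 0.0854
the job is handed in; nothing more can be done
None
```

The blue-ringed objective is in the case with the lid shut, and I handed the job in at about 21.7 s; sign-off gives no verdict.

I opened the lid by its lip to about 1.65 rad and set the objective down gently in the seat, with floor contact showing as about 5 N. I then released it, closed the lid by the lip and backed the arm off.

**Last checks:**
- **Objective:** it stood upright and centred in the seat as the lid came down. It can't be seen now that the lid is shut.
- **Lid:** the top is level in both the scene and side views (tilt about 0.002 rad, about 76 mm high against 76.5 mm when shut).
- **Yellow and red objectives:** they look to be standing where they were.
- **Arm:** the gripper is open and clear of everything.

No check failed. Seat position estimates differed by 2–3 mm between views, well inside the 15 mm allowance.

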